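# Trip the pawl of a ratchet press and bring its plate down on the stack

## Task

Use the bar with the orange handle to flick the red pawl of the blue press out of the rack and right over onto its stop, keeping the fingers off the pawl. Then push the press plate down gently by its black knob until it rests on the stack of wooden plates, however high that is, without pressing hard. Finish with the bar lying flat on the bench top, and do not shift the other things on the bench.

Things in the scene. Friction and masses are not known exactly. Their poses are not given: they have to be found in the camera images.
- press: Blue ratchet press, fixed; origin on the bench under the middle of its plate, x away from the operator, y left, z up. Base x -65 to 105, y -80 to 80, z 0 to 12 mm. Column at the back, x 52 to 84 mm, y -27 to 27 mm. Head x -30 to 84, y -84 to 30, z 95 to 120 mm, open underneath. A steel ram, 26 mm square, rises through the head at x = y = 0; the red pawl stands on the head on the ram's -y side.
- pawl_hinge (a point): Axis of the red pawl's hinge, along the press's x, at y -62, z 132 mm of the press. The pawl is a strut 20 mm wide (x -10 to 10 mm), 12 mm thick, 84 mm long; at rest it leans 60 degrees up from the hinge towards the ram (+y), tip at y -22, z 201 mm, under the lowest rack tooth. Its lugs reach up to z 141 mm, x -21 to 21, y -73 to -51 mm; the rubber stop (y -82 to -74 mm) to z 133 mm.
- pawl_gap (a point): Middle of the opening under the leaning pawl, at x 0, y -26, z 160 mm of the press, with the press's axes: at this height it is free from y -39 mm (pawl) to y -13 mm (ram), below it down to the head (z 120 mm); open from the front (-x) to the back, nothing stands behind it.
- pawl (a joint): Angle of the pawl, rad: 0 leaning in the rack, growing as its tip goes up and outward (to -y); 0.52 is upright, 1.57 lies back on its rubber stop. It is loose and moves by its own weight (80 g): past upright it falls outward and stays there, before that it falls back into the rack.
- ram (a joint): How far the ram with knob and plate has come down, m: about 0 to 0.006 at the start; the pawl stops it at about 0.0075; the end of travel is 0.07. It stays where it is left (0.8 kg, held by 13 N of friction): a push of about 5 N (plus about 25 N per m/s) moves it down. When it reaches the stack the resistance rises steeply.
- knob_top (a point): Middle of the flat top of the black push knob (48 mm across, its flat top 32 mm) on the upper end of the ram, 272 mm above the bench when joint ram is 0; the ram moves straight down.
- plate_face (a point): Middle of the underside of the aluminium press plate (82 x 82 x 12 mm), 75 mm above the bench when joint ram is 0.
- pile: Stack of square pale wooden plates, 72 x 72 mm, on the press base under the press plate. Its top lies anywhere from 25 to 60 mm above the bench, which differs each time; this entry's own height does not tell the number of plates: look or feel for the top.
- bar_grip (a point): Middle (half-way up) of the orange handle of the loose release bar: handle 70 mm long, 20 mm wide, 24 mm high, its long direction the bar's x; its middle lies 12 mm above the bench when the bar lies flat. x points along the bar to the steel tip. The whole bar is 190 mm long and weighs 140 g; the round steel rod, 10 mm thick, runs on from the handle, half-way up.
- bar_tip (a point): End of the steel rod of the bar, on its axis, 155 mm from bar_grip along x; 12 mm above the bench when the bar lies flat.
- bottle_hdpe: White bottle with a red cap, 87 mm across, 260 mm tall; bystander, origin at the middle of its underside.
- bottle_amber: Amber bottle with a white cap, 92 mm across, 242 mm tall; bystander, origin at the middle of its underside.
- teal_case: Teal plastic case, 58 x 122 x 30 mm; bystander, origin at the middle of its underside.
- acrylic_box: Clear parts box, 77 x 105 x 30 mm; bystander, origin at the middle of its underside.
- block_b2: Pale clamp block with a plunger, 95 x 35 x 18 mm; bystander, origin at the middle of its underside.
- block_a1: Pale clamp block, 62 x 35 x 18 mm; bystander, origin at the middle of its underside.
- tape_roll: Roll of amber tape lying flat, 42 mm across, 13 mm high; bystander, origin at the middle of its underside.
- syringe: Adhesive syringe lying down, 131 mm long; bystander, origin at the middle of its underside.
- marker_red: Red and white marker, 143 mm long; bystander, origin at the middle of its underside.
Not all that is in view belongs to the job. Leave any turquoise look-alike of the part that bears bar_grip alone.

How it is judged:
On the way, in this order (a step that is already met when the one before it is completed fails the run):
1. the bar pushes the pawl out of the rack (value of joint pawl above 0.25 rad and contact force between bar and pawl above 0.03 N).
2. the pawl lies right back while the plate is still up (value of joint pawl above 1.3 rad and value of joint ram below 0.01 m), for 0.2 s.
3. the press plate has come down on the stack (contact force between ram and pile above 1 N), for 0.2 s.
At the end, for the whole second after the job is handed in: The pawl lies back on its stop (over 1.3 rad), the press plate rests on the stack (over 1 N on it, the ram still), and the bar lies flat and still on the bench top (middle of its handle less than 17 mm and its tip less than 18 mm above the bench) (value of joint pawl above 1.3 rad and contact force between ram and pile above 1 N and velocity of joint ram below 0.003 m/s and height (world z) of bar_grip below 0.017 m and height (world z) of bar_tip below 0.018 m and linear speed of bar below 0.02 m/s); the robot touches nothing.
It fails at once if the fingers touch the pawl (contact force between the fingers and pawl above 0.3 N).
It fails at once if the press plate presses on the stack with more than 40 N (contact force between ram and pile above 40 N).
It fails at once if another thing on the bench is shifted by more than 30 mm (distance of any of bottle_hdpe, bottle_amber, teal_case, acrylic_box, block_b2, block_a1, tape_roll, syringe, marker_red from where it was at the start of the episode above 0.03 m).
It also fails if it takes over 59 s, if anything falls off the work surface, if the arm or the gripper's body presses on something with over 40 N, if the wrist force passes 120 N, or if a joint passes its speed limit or range.

## Robot

A 7-joint arm with a two-finger parallel gripper is mounted at the origin on a cart in front of the work surface, level with it; the furniture and walls round the work are solid. World frame = base frame: x ahead of the robot, y to its left, z up, the work surface at z = 0. Lengths are in m, angles in rad, forces in N, time in s.
With the tool pointing down it reaches from about 0.425 to 0.925 m from the base axis. Payload 6.8 kg.
Tool frame: the origin (TCP) lies at the very end of the fingers, on their centre line; the grasp point (between the pads) lies 19 mm behind it; z points along the fingers, y is the line along which they close (so a half turn about z gives the same grasp; the last joint's range is limited). The gripper opens to 85 mm and grips with 20 to 120 N. Pads are 22 mm wide; open, the fingers measure 114 mm over their backs; the gripper's body (76 mm by 85 mm) begins 54 mm behind the grasp point. The pads swing forward as they close: fully open they stand 13 mm farther back than shut.
Start: joints at [-1.253, 0.477, 0.022, 1.555, -0.011, 1.109, -0.083], TCP at [0.279, 0.615, 0.231] pointing down, gripper open.
Joint ranges: [-2.96, 2.96], [-0.34, 2.1], [-1.41, 1.46], [0.24, 2.44], [-1.37, 4.51], [0.17, 1.92], [-2.96, 2.96]. Speed limits (rad/s): [2.39, 2.39, 3.14, 3.14, 3.14, 3.14, 3.14].

## Interface

Orientations are given as a unit quaternion [w, x, y, z].
In Python, from station import telemetry, viewer, job, search_frame, cut_out gives the robot as it stands. The module is installed in compiled form; this text tells all that it offers.
- The arm moves only by the shell command python3 -m crank 'ROWS' [FORCE]. ROWS is JSON, a list of rows, each an object with "delta_rot": the turn, a rotation vector about the tool's x, y, z in degrees, a list of three; "xyz": the shift along the tool's x, y, z in m, a list of three; "fingers": the gripper command: -1 is fully open, 1 is shut, values between are in proportion. In form: [{"delta_rot": [ax, ay, az], "xyz": [dx, dy, dz], "fingers": fingers}, ...]. A call has 1 to 10 rows; each row is the pose to reach, as a shift and turn from the pose commanded when the call began, along the tool's axes at that moment; what a row does not reach only later rows make up. A row lasts 1/10 s, in which the tool goes at most 50 mm and 8.59 degrees, less where a joint would pass 70% of its speed; a pose out of reach is approached as far as the arm can. A call with a gripper value outside its range is refused whole. The fingers move at their own pace and stop on an object; FORCE is the grip in N (left out, the last holds). Time passes only in rows, so rows that repeat a pose let the fingers close. It gives the time, the measured TCP pose, the force, the opening and the grip force at its end, in the units of the state.
- telemetry.get_obs(): the state, without advancing time (a new reading comes with each control period).
- viewer.read_camera(name): name is "scene" or "top" or "wrist"; returns a dict with "img" (480x640x3 uint8, red, green, blue), "fx", "fy", "cx", "cy" (pixels), "origin" and "rotation" of the camera in the world. Camera axes: x right, y up, looking along -z (the intrinsics and any distortion apply to the point x, -y, -z); pixel columns grow to the right and rows downward; lengths in m; the calibration is good to about 2 mm. A picture is of the moment at which its call begins. There is no depth.
- job.hand_in(): hands the job in; it is judged then, once.
Trained networks look in the newest picture that a camera, given by its name, has taken for a name from the list of things; names that differ only in an ending like _2 or _b are one class to them, and where a whole thing is asked for, a point or a joint stands for the part that bears it (a point fixed in the world has none). Each returns a list of dicts, best first, with "score" (0 to 1); they miss things now and then, are a little off and sometimes report something else, mostly with a low value. They report only what shows in the picture. A call takes as long as a camera call. They do not tell look-alikes from the thing itself.
- search_frame(camera, thing): "pixel" ([column, row] in pixels, amid what is visible of it).
- cut_out(camera, thing): "pixels" (480x640 bool, what is visible of it) and "pixel" ([column, row] in pixels, amid what is visible of it).
The state is a dict: "t": time; "q": joint angles; "joint_vel": joint speeds; "joint_torque": joint torques, N m; "eef_pos": TCP position; "tool_rot": TCP orientation; "contact_force": force on the tool from outside, world axes, zero at the start; "torque": the same for the moment, N m; "gripper_width": opening from 0.0 (shut) to 1.0 (fully open); "grasp_force": force on a finger pad.
Only numpy, scipy, OpenCV 4.12 (cv2) and the standard library are available. Lean on these libraries where they do the work, as an engineer would, in place of code of your own. Each camera call takes 0.05 s, during which the arm holds its last target. There are 200 camera calls.

## Working session

There is one attempt and no reset: what is moved stays moved. The work goes in short steps, Python scripts to look and compute and a shell command to move; the robot and the scene stay as the last step left them, time stands still between calls to the robot, and variables do not carry over. Pictures are saved under pics/ and viewed, at most 12 in all, crops included, and the job is handed in when it is done.

```bash
mkdir -p pics; cat > h.py <<'E'
import numpy as np,cv2
from station import telemetry,viewer,job,search_frame,cut_out
from scipy.spatial.transform import Rotation as R
def proj(c,P):
    p=(np.atleast_2d(P)-c['origin'])@np.array(c['rotation'])
    return np.c_[c['cx']+c['fx']*p[:,0]/-p[:,2], c['cy']+c['fy']*p[:,1]/p[:,2]]
def ray(c,uv,z):
    d=np.array(c['rotation'])@np.array([(uv[0]-c['cx'])/c['fx'],-(uv[1]-c['cy'])/c['fy'],-1])
    o=np.array(c['origin']);return o+d*(z-o[2])/d[2]
def rd(n): 
    c=viewer.read_camera(n); c['rotation']=np.array(c['rotation']); 
    if c['rotation'].shape==(4,): c['rotation']=R.from_quat(np.roll(c['rotation'],-1)).as_matrix()
    return c
def save(c,f): cv2.imwrite('pics/'+f,c['img'][:,:,::-1])
E
python3 - <<'E'
from h import *
print(telemetry.get_obs())
for n in ['scene','top']:
    c=rd(n);save(c,n+'0.png');print(n,{k:v for k,v in c.items() if k!='img'})
    for t in ['press','pawl','ram','knob_top','pile','bar_grip','bar_tip','bottle_hdpe','bottle_amber','teal_case','acrylic_box','block_b2','block_a1','tape_roll','syringe','marker_red','pawl_hinge','pawl_gap','plate_face']:
        r=search_frame(n,t); print(t,[(np.round(x['pixel']),round(x['score'],2),np.round(ray(c,x['pixel'],0.01)[:2],3)) for x in r[:3]])
E
```

```text
{'t': 0.0, 'q': array([-1.25311696,  0.47780701,  0.02230392,  1.55646162, -0.01144824,
        1.10930767, -0.08307157]), 'joint_vel': array([ 0.00127766, -0.00072519,  0.00045144,  0.00024032, -0.00140521,
        0.00202508, -0.00177279]), 'joint_torque': array([-6.89498465e-04, -5.96439064e+01,  1.60793770e+00, -2.81217849e+01,
        1.26132058e-02,  9.13088996e-03,  7.93589425e-05]), 'eef_pos': array([0.2785553 , 0.61418307, 0.23031612]), 'tool_rot': array([-1.12991020e-04,  2.11233896e-01,  9.77435103e-01, -9.21029803e-04]), 'contact_force': array([-0.09074013, -0.59637013, -0.31018592]), 'torque': array([ 0.00791167, -0.02199898,  0.02096847]), 'grasp_force': 0.0, 'gripper_width': 1.0008565021055378}
scene {'fx': 506.7868339688033, 'fy': 506.7868339688033, 'cx': 323.2400428766472, 'cy': 246.96367644036698, 'origin': array([-0.26108352, -1.02622501,  1.41306765]), 'rotation': array([[ 0.73675446,  0.47425763, -0.48194665],
       [-0.67614011,  0.52226299, -0.5196883 ],
       [ 0.00523675,  0.70874613,  0.70544419]])}
press [(array([299., 244.]), 0.69, array([0.637, 0.084]))
[... 2957 characters left out ...]
52., 208.]), 0.69, array([ 0.727, -0.257])), (array([250., 238.]), 0.33, array([0.627, 0.082]))]
block_a1 [(array([335., 209.]), 0.61, array([ 0.722, -0.198])), (array([262., 240.]), 0.44, array([0.621, 0.043]))]
tape_roll [(array([394., 228.]), 0.58, array([ 0.66 , -0.393]))]
syringe [(array([320., 215.]), 0.47, array([ 0.704, -0.15 ]))]
marker_red [(array([293., 194.]), 0.58, array([ 0.777, -0.059]))]
pawl_hinge [(array([260., 242.]), 0.58, array([0.616, 0.049]))]
pawl_gap [(array([291., 199.]), 0.61, array([ 0.76 , -0.054])), (array([260., 240.]), 0.6, array([0.62 , 0.048]))]
plate_face [(array([249., 240.]), 0.86, array([0.623, 0.085])), (array([357., 279.]), 0.3, array([ 0.49, -0.27]))]
```

View pics/scene0.png

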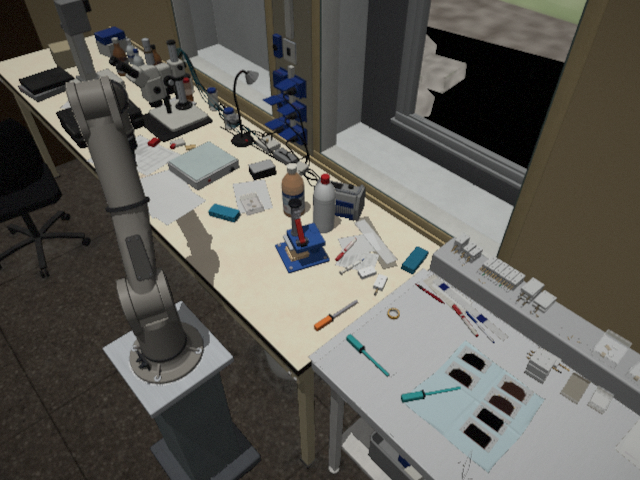

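View pics/top0.png

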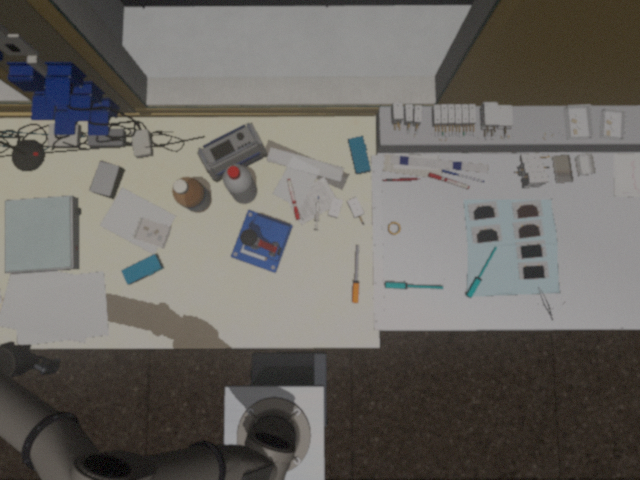

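The top view shows the blue press around (262,241), turned about -20°. The orange bar has its handle at (355,290) and its tip at (357,245). The look-alikes are turquoise and lie to the right. Next I'll fit the poses.

```bash
cat > fit.py <<'E'
from h import *
from scipy.optimize import minimize
def box(x0,x1,y0,y1,z0,z1): return np.array([[x,y,z] for x in(x0,x1) for y in(y0,y1) for z in(z0,z1)])/1000.
P=np.r_[box(-65,105,-80,80,0,12),box(-30,84,-84,30,95,120)]
cs={n:rd(n) for n in('top','scene')}; H={}
for n,c in cs.items():
    hsv=cv2.cvtColor(c['img'],cv2.COLOR_RGB2HSV)
    m=cv2.inRange(hsv,(105,130,50),(125,255,255))
    u,v=(262,241) if n=='top' else (302,243)
    w=np.zeros_like(m);w[v-45:v+45,u-45:u+45]=1; m=m*w
    k,l,s,_=cv2.connectedComponentsWithStats(m); 
    pts=np.argwhere(np.isin(l,[i for i in range(1,k) if s[i,4]>25]))[:,::-1].astype(np.int32)
    hu=cv2.convexHull(pts); H[n]=np.zeros((480*4,640*4),np.uint8); cv2.fillConvexPoly(H[n],hu*4+2,1); H[n]=cv2.dilate(H[n],np.ones((4,4)))
def W(p): 
    c,s=np.cos(p[2]),np.sin(p[2]);return P@np.array([[c,s,0],[-s,c,0],[0,0,1]])+[p[0],p[1],0]
def cost(p,ns=('top','scene')):
    t=0
    for n in ns:
        q=np.zeros_like(H[n]);cv2.fillConvexPoly(q,cv2.convexHull(((proj(cs[n],W(p))+.5)*4).astype(np.int32)),1)
        t+=1-(q&H[n]).sum()/(q|H[n]).sum()
    return t
for ns in(('top','scene'),('top',),('scene',)):
    r=minimize(cost,[.62,.07,-.35],args=(ns,),method='Nelder-Mead',options=dict(initial_simplex=[[.62,.07,-.35],[.64,.07,-.35],[.62,.09,-.35],[.62,.07,-.2]]))
    print(ns,r.x,r.fun)
# bar
for n,(u,v) in dict(top=(355,285),scene=(328,318)).items():
    c=cs[n];hsv=cv2.cvtColor(c['img'],cv2.COLOR_RGB2HSV);m=cv2.inRange(hsv,(5,150,80),(20,255,255));w=np.zeros_like(m);w[v-30:v+30,u-30:u+30]=1;m*=w
    q=np.argwhere(m)[:,::-1].astype(float); g=np.array([ray(c,a,.016)[:2] for a in q]);ctr=g.mean(0);_,s,vt=np.linalg.svd(g-ctr);pr=(g-ctr)@vt[0]
    print(n,len(q),ctr,np.degrees(np.arctan2(*vt[0][::-1])),np.ptp(pr), 'minmax',(pr.max()+pr.min())/2)
t,s=cs['top']['img'],cs['scene']['img']
z=lambda i,u,v,r:cv2.resize(i[v-r:v+r,u-r:u+r],(400,400),interpolation=cv2.INTER_CUBIC)
a=np.hstack([z(t,262,241,40),z(s,302,235,45)]);cv2.imwrite('pics/z.png',a[:,:,::-1])
for n,r0 in(('top',range(230,270,3)),): pass
E
python3 fit.py
```

```text
('top', 'scene') [ 0.62219765  0.05271389 -0.01490913] 1.295234534771517
('top',) [ 0.6907636   0.05934385 -0.47385117] 0.9749538290282591
('scene',) [ 0.62213441  0.05266394 -0.01330732] 0.3199332848650729
top 70 [ 0.44710785 -0.26181726] 175.05292307052625 0.055584302738447146 minmax -6.0915003324023276e-05
scene 121 [ 0.44523522 -0.26431129] -179.89670571993014 0.06975331105846169 minmax -0.00046518902365025663
```

View pics/z.png

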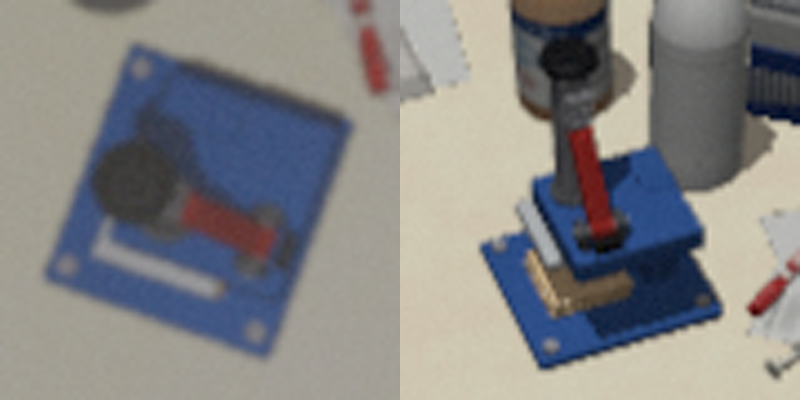

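```bash
cat > fit2.py <<'E'
from h import *
from scipy.optimize import least_squares
cs={n:rd(n) for n in('top','scene')}
M=np.array([[105,80,12],[-65,80,12],[-65,-80,12],[-65,80,12],[-65,-80,12],[105,-80,12]])/1e3
U=np.array([[249,210.6],[231.6,257],[275.6,272],[276.1,244],[290.3,272.1],[329,260.2]])-.5
K=np.array([[249,237],[295.3,202.8]])-.5
def T(p,m):
    c,s=np.cos(p[2]),np.sin(p[2]);return m@np.array([[c,s,0],[-s,c,0],[0,0,1]])+[p[0],p[1],0]
def f(p):
    w=T(p,M);k=T(p,np.array([[0,0,.272-p[3]]]))
    return np.r_[proj(cs['top'],w[:3])-U[:3],proj(cs['scene'],w[3:])-U[3:],proj(cs['top'],k)-K[0],proj(cs['scene'],k)-K[1]].ravel()
r=least_squares(f,[.62,.07,-.35,0.003]);p=r.x;print(p,np.degrees(p[2]));print(r.fun.reshape(-1,2).round(1))
# pile top: scene crop points of front/right corner top edge of pile
for h in (.025,.03,.035,.04,.045,.05,.055,.06): print(h,((proj(cs['scene'],T(p,np.array([[-.036,-.036,h],[-.036,.036,h]])))-[257,190])*4.444+[400,0]).round().tolist())
print('plate',((proj(cs['scene'],T(p,np.array([[-.041,-.041,.075],[-.041,.041,.075]])))-[257,190])*4.444+[400,0]).round().tolist())
s=cs['top'];print('gap',T(p,np.array([[-.13,-.026,.16],[0,-.026,.16],[0,0,.27]])))
t=s['img'];cr=cv2.resize(t[235:315,325:385],(600,800)[::1],interpolation=cv2.INTER_CUBIC)[:, :]
sc=cs['scene']['img'];b=cv2.resize(sc[285:340,300:370],(700,550),interpolation=cv2.INTER_CUBIC)
cv2.imwrite('pics/b.png',np.hstack([cv2.resize(cr,(300,400)),cv2.resize(b,(500,400))])[:,:,::-1])
E
python3 fit2.py
```

```text
[ 0.60043801  0.049535   -0.34575548  0.00550974] -19.810329882996477
[[-0.3 -1.6]
 [-1.   0.1]
 [ 0.6  1.3]
 [-0.8  0.4]
 [-1.1  0.1]
 [ 2.  -0.6]
 [ 0.3  0.4]
 [ 0.4 -0.2]]
0.025 [[555.0, 308.0], [526.0, 253.0]]
0.03 [[554.0, 304.0], [526.0, 249.0]]
0.035 [[554.0, 300.0], [525.0, 245.0]]
0.04 [[554.0, 296.0], [525.0, 240.0]]
0.045 [[554.0, 291.0], [525.0, 236.0]]
0.05 [[553.0, 287.0], [525.0, 232.0]]
0.055 [[553.0, 283.0], [524.0, 228.0]]
0.06 [[553.0, 279.0], [524.0, 224.0]]
plate [[549.0, 272.0], [516.0, 209.0]]
gap [[0.46931986 0.06913167 0.16      ]
 [0.59162642 0.02507369 0.16      ]
 [0.60043801 0.049535   0.27      ]]
```

View pics/b.png

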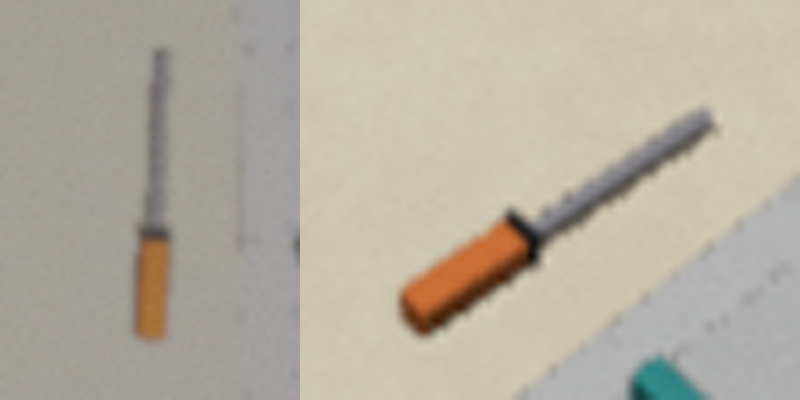

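```bash
cat >> h.py <<'E'
def go(xyz,yaw):
    """tool x yaw deg, pointing down -> rows values"""
    o=telemetry.get_obs();q=R.from_quat(np.roll(o['tool_rot'],-1))
    y=np.radians(yaw);t=R.from_matrix(np.array([[np.cos(y),np.sin(y),0],[np.sin(y),-np.cos(y),0],[0,0,-1]]).T)
    print('rot',(q.inv()*t).as_rotvec(degrees=True).round(2),'xyz',q.inv().apply(np.array(xyz)-o['eef_pos']).round(4),'t',o['t'],'at',o['eef_pos'].round(4),'F',o['contact_force'].round(1),'w',round(o['gripper_width'],3),'q',o['q'].round(2))
E
python3 - <<'E'
from h import *
for n,a,b in(('top',(355.4,302.6),(357.4,245)),('scene',(316.1,328.4),(357.1,301.1))):
    c=rd(n);e=ray(c,np.array(a)-.5,.012);t=ray(c,np.array(b)-.5,.012);d=t-e;L=np.linalg.norm(d);print(n,e,t,L,np.degrees(np.arctan2(d[1],d[0])),'grip',e+d/L*.035,t-d/L*.155)
go([.40,.25,.25],178)
go([.447,-.263,.15],178)
E
```

```text
top [ 0.41595289 -0.26172618  0.012     ] [ 0.6042261  -0.27088403  0.012     ] 0.18849580868158453 -2.784745141133116 grip [ 0.45091155 -0.26342661  0.012     ] [ 0.44940914 -0.26335353  0.012     ]
scene [ 0.41505021 -0.26217303  0.012     ] [ 0.60144074 -0.27207923  0.012     ] 0.18665358581278185 -3.0422681283130046 grip [ 0.45000088 -0.26403057  0.012     ] [ 0.44665919 -0.26385297  0.012     ]
rot [  0.    0.  -22.4] xyz [-0.261  -0.2821 -0.0187] t 2.3 at [0.2788 0.6147 0.2313] F [ 0.9  0.5 -0.5] w 0.999 q [-1.25  0.48  0.02  1.56 -0.01  1.11 -0.08]
rot [  0.    0.  -22.4] xyz [-0.5157 -0.7299  0.0813] t 2.3 at [0.2788 0.6147 0.2313] F [ 0.9  0.5 -0.5] w 0.999 q [-1.25  0.48  0.02  1.56 -0.01  1.11 -0.08]
```

```bash
python3 -m crank '[{"delta_rot":[0,0,-8],"xyz":[-0.04,-0.04,0],"fingers":-1},{"delta_rot":[0,0,-15],"xyz":[-0.08,-0.08,0],"fingers":-1},{"delta_rot":[0,0,-23],"xyz":[-0.11,-0.12,0],"fingers":-1},{"delta_rot":[0,0,-23],"xyz":[-0.14,-0.16,0],"fingers":-1},{"delta_rot":[0,0,-23],"xyz":[-0.17,-0.2,0],"fingers":-1},{"delta_rot":[0,0,-23],"xyz":[-0.20,-0.24,0],"fingers":-1},{"delta_rot":[0,0,-23],"xyz":[-0.23,-0.28,0],"fingers":-1},{"delta_rot":[0,0,-23],"xyz":[-0.26,-0.32,0],"fingers":-1},{"delta_rot":[0,0,-23],"xyz":[-0.29,-0.36,0],"fingers":-1},{"delta_rot":[0,0,-23],"xyz":[-0.31,-0.4,0],"fingers":-1}]'; python3 -c "
from h import *
go([.449,-.2635,.15],177.1)"
```

```text
t: 3.3
eef_pos: [0.3961, 0.1281, 0.2318]
tool_rot: [0.001, 0.012, 1.0, 0.0]
contact_force: [1.3, 0.3, 0.4]
gripper_width: 1.002
grasp_force: 0.0
rot [0.05 0.09 1.48] xyz [-0.0625 -0.3902  0.0815] t 3.3 at [0.3961 0.1281 0.2318] F [1.3 0.3 0.4] w 1.002 q [-0.63  0.03  0.17  2.15 -0.01  0.96  1.09]
```

```bash
python3 -m crank '[{"delta_rot":[0,0,1.5],"xyz":[-0.01,-0.05,0],"fingers":-0.2},{"delta_rot":[0,0,1.5],"xyz":[-0.02,-0.10,0],"fingers":-0.2},{"delta_rot":[0,0,1.5],"xyz":[-0.03,-0.15,0.01],"fingers":-0.2},{"delta_rot":[0,0,1.5],"xyz":[-0.04,-0.19,0.02],"fingers":-0.2},{"delta_rot":[0,0,1.5],"xyz":[-0.05,-0.24,0.03],"fingers":-0.2},{"delta_rot":[0,0,1.5],"xyz":[-0.06,-0.28,0.05],"fingers":-0.2},{"delta_rot":[0,0,1.5],"xyz":[-0.0625,-0.33,0.06],"fingers":-0.2},{"delta_rot":[0,0,1.5],"xyz":[-0.0625,-0.37,0.08],"fingers":-0.2},{"delta_rot":[0,0,1.5],"xyz":[-0.0625,-0.39,0.0815],"fingers":-0.2},{"delta_rot":[0,0,1.5],"xyz":[-0.0625,-0.39,0.0815],"fingers":-0.2}]'; python3 -c "
from h import *
go([.449,-.2635,.003],177.1)
c=rd('wrist');save(c,'w1.png')
for t in('bar_grip','bar_tip'):print(t,[(x['pixel'],x['score'],ray(c,x['pixel'],.012)) for x in search_frame('wrist',t)])
m=cv2.inRange(cv2.cvtColor(c['img'],cv2.COLOR_RGB2HSV),(5,150,80),(20,255,255));n,l,s,_=cv2.connectedComponentsWithStats(m);i=1+s[1:,4].argmax();print(s[i])
q=np.argwhere(l==i)[::20,::-1];print(cv2.minAreaRect(q.astype(np.float32)))
print([ray(c,p,.024)[:2].round(4) for p in cv2.boxPoints(cv2.minAreaRect(q.astype(np.float32)))])
"
```

```text
t: 4.3
eef_pos: [0.4472, -0.265, 0.1494]
tool_rot: [-0.0, 0.028, 1.0, -0.001]
contact_force: [0.4, -0.1, 0.4]
gripper_width: 0.598
grasp_force: 0.0
rot [-0.1  -0.05 -0.32] xyz [-0.0018  0.0019  0.1464] t 4.3 at [ 0.4472 -0.265   0.1494] F [ 0.4 -0.1  0.4] w 0.598 q [ 0.01  0.35  0.5   2.03 -0.23  0.81  2.15]
bar_grip [([325.3, 254.6], 0.8, array([ 0.47353502, -0.26756192,  0.012     ])), ([142.0, 259.1], 0.58, array([ 0.4691891 , -0.41833719,  0.012     ]))]
bar_tip [([144.3, 260.7], 0.79, array([ 0.4707003 , -0.41675449,  0.012     ])), ([326.8, 258.0], 0.76, array([ 0.47659653, -0.26649989,  0.012     ])), ([193.4, 437.9], 0.5, array([ 0.66133271, -0.40917714,  0.012     ]))]
[ 315  186   26   82 1968]
((326.2586364746094, 226.60345458984375), (23.723697662353516, 80.33173370361328), 3.3664603233337402)
[array([ 0.4779, -0.2783]), array([ 0.4142, -0.2705]), array([ 0.4162, -0.2531]), array([ 0.4802, -0.2596])]
```

View pics/w1.png

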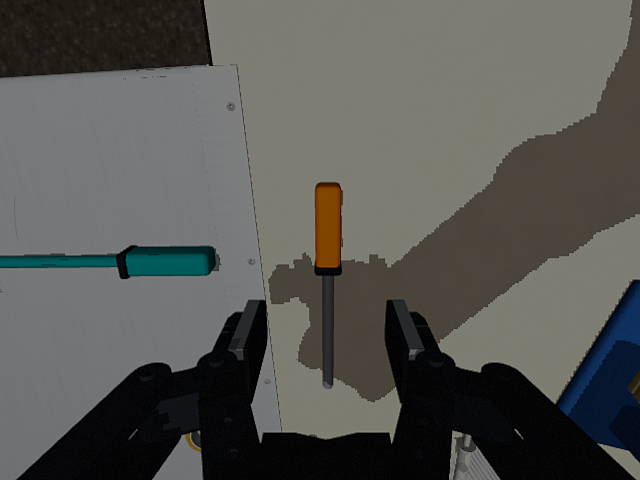

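```bash
python3 -c "
from h import *
c=rd('wrist')
t=ray(c,(328,385),.012);e=ray(c,(328.5,184),.012);print(e,t,np.linalg.norm(t-e),np.degrees(np.arctan2(*(t-e)[1::-1])),e+(t-e)*35/190,t-(t-e)*155/190)
go([.449,-.265,.003],177)
"
```

```text
[ 0.41733    -0.25713553  0.012     ] [ 0.60663963 -0.26644171  0.012     ] 0.18953822645071425 -2.814308354268145 [ 0.45220283 -0.25884983  0.012     ] [ 0.45220283 -0.25884983  0.012     ]
rot [0.05 0.03 0.21] xyz [-0.0003 -0.0051  0.147 ] t 4.5 at [ 0.4488 -0.26    0.15  ] F [ 0.2  0.6 -0.5] w 0.605 q [ 0.    0.35  0.49  2.03 -0.23  0.81  2.15]
```

```bash
python3 -m crank '[{"delta_rot":[0,0,0],"xyz":[-0.001,-0.002,0.04],"fingers":-0.2},{"delta_rot":[0,0,0],"xyz":[-0.001,-0.002,0.08],"fingers":-0.2},{"delta_rot":[0,0,0],"xyz":[-0.001,-0.002,0.115],"fingers":-0.2},{"delta_rot":[0,0,0],"xyz":[-0.001,-0.002,0.132],"fingers":-0.2},{"delta_rot":[0,0,0],"xyz":[-0.001,-0.002,0.137],"fingers":-0.2},{"delta_rot":[0,0,0],"xyz":[-0.001,-0.002,0.137],"fingers":-0.2}]'; python3 -c "
from h import *
go([.45,-.262,.003],177.1)
c=rd('wrist');save(c,'w2.png')"
```

```text
t: 5.1
eef_pos: [0.4496, -0.2624, 0.0129]
tool_rot: [-0.0, 0.024, 1.0, 0.0]
contact_force: [-0.5, -1.0, -0.0]
gripper_width: 0.6
grasp_force: 0.0
rot [ 0.04 -0.01  0.09] xyz [-0.0004  0.0004  0.0099] t 5.1 at [ 0.4496 -0.2624  0.0129] F [-0.5 -1.  -0. ] w 0.6 q [ 0.12  0.58  0.36  2.09 -0.39  0.53  2.29]
```

View pics/w2.png

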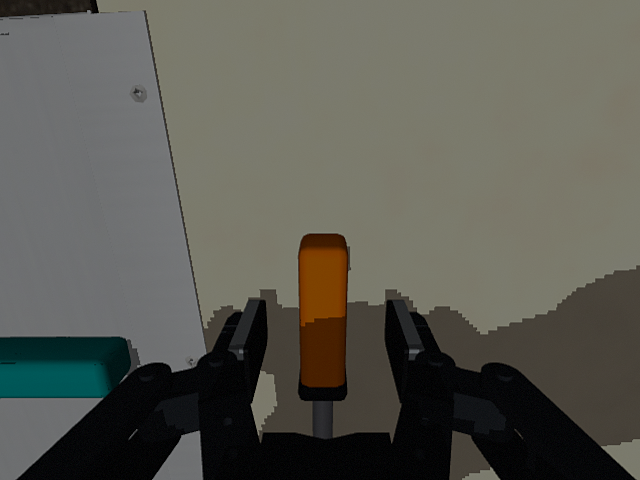

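```bash
python3 -m crank '[{"delta_rot":[0,0,0],"xyz":[0,0,0.004],"fingers":-0.2},{"delta_rot":[0,0,0],"xyz":[0,0,0.008],"fingers":0.2},{"delta_rot":[0,0,0],"xyz":[0,0,0.008],"fingers":1},{"delta_rot":[0,0,0],"xyz":[0,0,0.008],"fingers":1},{"delta_rot":[0,0,0],"xyz":[0,0,0.008],"fingers":1},{"delta_rot":[0,0,0],"xyz":[0,0,0.008],"fingers":1},{"delta_rot":[0,0,0],"xyz":[0,0,0.008],"fingers":1}]' 60; python3 -c "
from h import *
go([.45,-.262,.16],177.1)"
```

```text
t: 5.85
eef_pos: [0.4494, -0.2636, 0.0052]
tool_rot: [0.0, 0.025, 1.0, -0.0]
contact_force: [-1.1, 0.4, 6.1]
gripper_width: 0.221
grasp_force: 59.5
rot [ 0.    0.03 -0.01] xyz [-0.0006  0.0016 -0.1548] t 5.85 at [ 0.4494 -0.2636  0.0052] F [-1.1  0.4  6.1] w 0.221 q [ 0.13  0.59  0.35  2.09 -0.4   0.52  2.3 ]
```

```bash
python3 -m crank '[{"delta_rot":[0,0,0],"xyz":[0,0,-0.04],"fingers":1},{"delta_rot":[0,0,0],"xyz":[0,0,-0.08],"fingers":1},{"delta_rot":[0,0,0],"xyz":[0,0.02,-0.12],"fingers":1},{"delta_rot":[0,0,0],"xyz":[0.01,0.05,-0.145],"fingers":1},{"delta_rot":[0,0,0],"xyz":[0.01,0.09,-0.145],"fingers":1},{"delta_rot":[0,0,5],"xyz":[0.02,0.13,-0.145],"fingers":1},{"delta_rot":[0,0,10],"xyz":[0.02,0.17,-0.145],"fingers":1},{"delta_rot":[0,0,17],"xyz":[0.02,0.21,-0.145],"fingers":1},{"delta_rot":[0,0,17],"xyz":[0.02,0.23,-0.145],"fingers":1},{"delta_rot":[0,0,17],"xyz":[0.02,0.23,-0.145],"fingers":1}]'; python3 -c "
from h import *
go([.4118,.0866,.141],160.2)"
```

```text
t: 6.85
eef_pos: [0.4407, -0.0295, 0.1496]
tool_rot: [-0.0, 0.17, 0.985, 0.0]
contact_force: [0.1, -1.3, -0.9]
gripper_width: 0.221
grasp_force: 59.1
rot [ 0.04 -0.04  0.24] xyz [0.0661 0.0997 0.0087] t 6.85 at [ 0.4407 -0.0295  0.1496] F [ 0.1 -1.3 -0.9] w 0.221 q [-0.52  0.22  0.51  2.2  -0.16  0.76  1.32]
```

```bash
python3 -m crank '[{"delta_rot":[0,0,0],"xyz":[0.03,0.0,0],"fingers":1},{"delta_rot":[0,0,0],"xyz":[0.06,0.01,0],"fingers":1},{"delta_rot":[0,0,0],"xyz":[0.066,0.05,0.004],"fingers":1},{"delta_rot":[0,0,0],"xyz":[0.066,0.08,0.0085],"fingers":1},{"delta_rot":[0,0,0],"xyz":[0.066,0.10,0.0085],"fingers":1},{"delta_rot":[0,0,0],"xyz":[0.066,0.10,0.0085],"fingers":1},{"delta_rot":[0,0,0],"xyz":[0.066,0.10,0.0085],"fingers":1}]'; python3 -c "
from h import *
go([.4118,.0866,.141],160.2)
cs={n:rd(n) for n in('top','scene','wrist')}
z=lambda i,u,v,r:cv2.resize(i[v-r:v+r,u-r:u+r],(400,400),interpolation=cv2.INTER_CUBIC)
a=np.hstack([z(cs['top']['img'],262,245,40),z(cs['scene']['img'],302,235,45)]);cv2.imwrite('pics/z2.png',a[:,:,::-1]);save(cs['wrist'],'w3.png')
b=telemetry.get_obs()['eef_pos'];d=np.array([.941,-.339,0]);
for k in (.06,.155):
  p=b+[0,0,.007]+d*k
  for n,o,s in(('top',(222,205),5),('scene',(257,190),4.444)): print(n,k,(proj(cs[n],p)-o)*s+([400,0] if n=='scene' else [0,0]))
"
```

```text
t: 7.55
eef_pos: [0.4126, 0.0826, 0.1411]
tool_rot: [-0.0, 0.173, 0.985, -0.0]
contact_force: [0.1, 0.0, -1.5]
gripper_width: 0.221
grasp_force: 59.1
rot [-0.06 -0.02 -0.13] xyz [0.0021 0.0035 0.0001] t 7.55 at [0.4126 0.0826 0.1411] F [ 0.1  0.  -1.5] w 0.221 q [-0.73  0.19  0.43  2.25 -0.12  0.73  1.01]
top 0.06 [[138.94447428 401.56501334]]
scene 0.06 [[439.79686566 230.78121674]]
top 0.155 [[194.08348973 252.35238176]]
scene 0.155 [[550.95769496 199.72632342]]
```

View pics/z2.png

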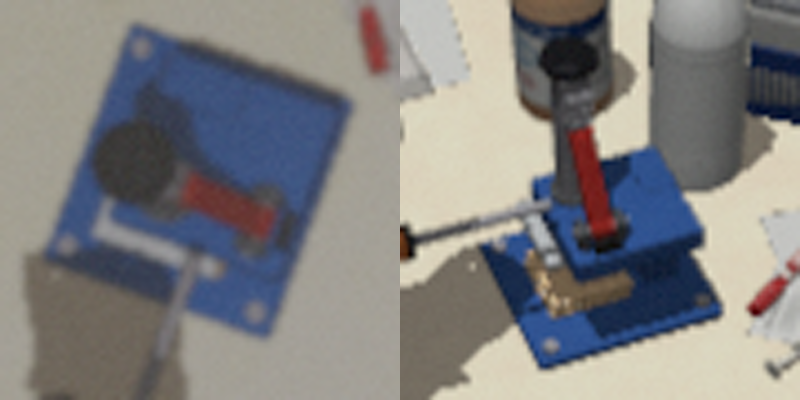

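```bash
python3 -c "
from h import *
cs={n:rd(n) for n in('top','scene')}
c,s=np.cos(-.3458),np.sin(-.3458)
def T(x,y,z): return np.array([.6004+c*x-s*y,.0495+s*x+c*y,z])
for nm,p in dict(hinge=T(-.01,-.062,.132),tip=T(-.01,-.022,.201),lugL=T(-.021,-.062,.141),lugR=T(.021,-.062,.141),knob=T(0,0,.2665),headFL=T(-.03,.03,.12),headFR=T(-.03,-.084,.12),headBR=T(.084,-.084,.12),headBL=T(.084,.03,.12)).items():
  print(nm,((proj(cs['top'],p)-(222,205))*5).round(),((proj(cs['scene'],p)-(257,190))*4.444+[400,0]).round())
o=telemetry.get_obs();b=o['eef_pos']-[.6004,.0495,0];print('grip in press',c*b[0]+s*b[1],-s*b[0]+c*b[1],o['eef_pos'])
for x,y in((-.12,-.029),(-.125,-.08)):go([*T(x,y,0)[:2],.141],160.2)
"
```

```text
hinge [[255. 235.]] [[591. 229.]]
tip [[179. 202.]] [[570. 136.]]
lugL [[247. 251.]] [[578. 225.]]
lugR [[271. 186.]] [[626. 211.]]
knob [[134. 160.]] [[570.  54.]]
headFL [[105. 217.]] [[530. 176.]]
headFR [[279. 279.]] [[577. 264.]]
headBR [[342. 106.]] [[707. 227.]]
headBL [[170.  45.]] [[655. 141.]]
grip in press -0.18798211845388532 -0.03247328835688689 [0.41253876 0.08266541 0.14129105]
rot [-0.01 -0.01 -0.2 ] xyz [-0.068   0.0037  0.0003] t 7.8 at [0.4125 0.0827 0.1413] F [-0.2  0.  -0.6] w 0.216 q [-0.73  0.19  0.43  2.25 -0.12  0.73  1.01]
rot [-0.01 -0.01 -0.2 ] xyz [-0.0631 -0.0473  0.0003] t 7.8 at [0.4125 0.0827 0.1413] F [-0.2  0.  -0.6] w 0.216 q [-0.73  0.19  0.43  2.25 -0.12  0.73  1.01]
```

```bash
python3 -m crank '[{"delta_rot":[0,0,0],"xyz":[0,0.003,0],"fingers":1},{"delta_rot":[0,0,0],"xyz":[-0.015,0.003,0],"fingers":1},{"delta_rot":[0,0,0],"xyz":[-0.03,0.003,0],"fingers":1},{"delta_rot":[0,0,0],"xyz":[-0.045,0.003,0],"fingers":1},{"delta_rot":[0,0,0],"xyz":[-0.06,0.003,0],"fingers":1},{"delta_rot":[0,0,0],"xyz":[-0.065,0.003,0],"fingers":1},{"delta_rot":[0,0,0],"xyz":[-0.065,0.003,0],"fingers":1}]'; python3 -c "
from h import *
c=rd('scene');cv2.imwrite('pics/z3.png',cv2.resize(c['img'][190:280,257:347],(450,450),interpolation=cv2.INTER_CUBIC)[:,:,::-1])"
```

```text
t: 8.5
eef_pos: [0.4754, 0.0641, 0.1412]
tool_rot: [0.0, 0.173, 0.985, -0.0]
contact_force: [-0.9, -0.2, -1.6]
gripper_width: 0.22
grasp_force: 59.1
```

View pics/z3.png

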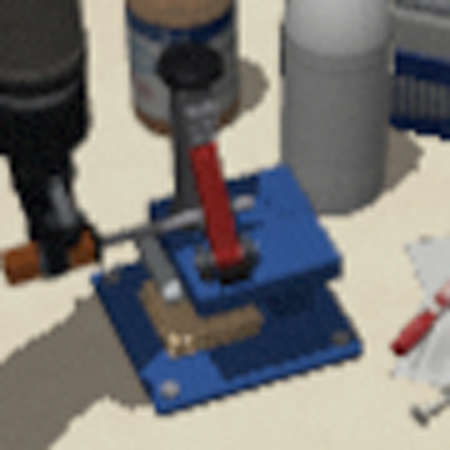

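The rod is through the gap behind the pawl, with its tip emerging at (245,203). Next I'll push outward.

```bash
python3 -m crank '[{"delta_rot":[0,0,0],"xyz":[0,-0.006,-0.005],"fingers":1},{"delta_rot":[0,0,0],"xyz":[0,-0.012,-0.01],"fingers":1},{"delta_rot":[0,0,0],"xyz":[0,-0.018,-0.015],"fingers":1},{"delta_rot":[0,0,0],"xyz":[0,-0.026,-0.02],"fingers":1},{"delta_rot":[0,0,0],"xyz":[0,-0.034,-0.022],"fingers":1},{"delta_rot":[0,0,0],"xyz":[0,-0.042,-0.022],"fingers":1},{"delta_rot":[0,0,0],"xyz":[0,-0.048,-0.022],"fingers":1},{"delta_rot":[0,0,0],"xyz":[0,-0.048,-0.022],"fingers":1},{"delta_rot":[0,0,0],"xyz":[0,-0.048,-0.022],"fingers":1},{"delta_rot":[0,0,0],"xyz":[0,-0.048,-0.022],"fingers":1}]'; python3 -c "
from h import *
c=rd('scene');cv2.imwrite('pics/z4.png',cv2.resize(c['img'][190:280,257:347],(450,450),interpolation=cv2.INTER_CUBIC)[:,:,::-1]);go([.45,-.262,.007],177)"
```

```text
t: 9.55
eef_pos: [0.4587, 0.0196, 0.1632]
tool_rot: [-0.0, 0.173, 0.985, -0.0]
contact_force: [0.3, -0.3, -1.3]
gripper_width: 0.22
grasp_force: 59.1
rot [-0.000e+00 -1.000e-02 -1.686e+01] xyz [-0.0875 -0.2678  0.1562] t 9.6 at [0.4587 0.0196 0.1632] F [-0.1 -0.4 -1.4] w 0.218 q [-0.59  0.22  0.48  2.15 -0.14  0.8   1.19]
```

View pics/z4.png

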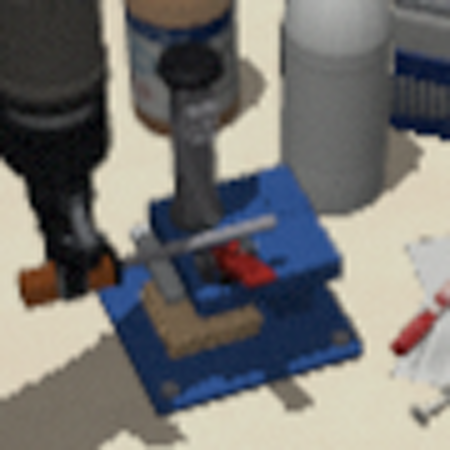

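The pawl lies back on its stop, with the red part at (245,262). I'll take the bar back to its place.

```bash
python3 -m crank '[{"delta_rot":[0,0,0],"xyz":[0,0,-0.025],"fingers":1},{"delta_rot":[0,0,0],"xyz":[0.02,-0.03,-0.025],"fingers":1},{"delta_rot":[0,0,-3],"xyz":[0.02,-0.07,-0.02],"fingers":1},{"delta_rot":[0,0,-8],"xyz":[0.0,-0.11,0],"fingers":1},{"delta_rot":[0,0,-13],"xyz":[-0.03,-0.15,0.02],"fingers":1},{"delta_rot":[0,0,-17],"xyz":[-0.05,-0.19,0.05],"fingers":1},{"delta_rot":[0,0,-17],"xyz":[-0.07,-0.23,0.08],"fingers":1},{"delta_rot":[0,0,-17],"xyz":[-0.0875,-0.265,0.11],"fingers":1},{"delta_rot":[0,0,-17],"xyz":[-0.0875,-0.267,0.13],"fingers":1},{"delta_rot":[0,0,-17],"xyz":[-0.0875,-0.267,0.14],"fingers":1}]'; python3 -c "
from h import *
go([.45,-.262,.006],177)"
```

```text
t: 10.6
eef_pos: [0.4481, -0.2647, 0.0202]
tool_rot: [-0.002, 0.028, 1.0, -0.001]
contact_force: [-1.4, 0.3, -1.2]
gripper_width: 0.222
grasp_force: 59.1
rot [-0.07 -0.22 -0.16] xyz [-0.0018  0.0028  0.0142] t 10.6 at [ 0.4481 -0.2647  0.0202] F [-1.4  0.3 -1.2] w 0.222 q [ 0.09  0.58  0.42  2.09 -0.42  0.56  2.32]
```

```bash
python3 -m crank '[{"delta_rot":[0,0,0],"xyz":[0,0,0.004],"fingers":1},{"delta_rot":[0,0,0],"xyz":[0,0,0.008],"fingers":1},{"delta_rot":[0,0,0],"xyz":[0,0,0.012],"fingers":1},{"delta_rot":[0,0,0],"xyz":[0,0,0.0145],"fingers":1},{"delta_rot":[0,0,0],"xyz":[0,0,0.0145],"fingers":1},{"delta_rot":[0,0,0],"xyz":[0,0,0.0145],"fingers":1}]'; python3 -m crank '[{"delta_rot":[0,0,0],"xyz":[0,0,0],"fingers":0},{"delta_rot":[0,0,0],"xyz":[0,0,0],"fingers":-0.2},{"delta_rot":[0,0,0],"xyz":[0,0,0],"fingers":-0.2},{"delta_rot":[0,0,0],"xyz":[0,0,-0.02],"fingers":-0.2},{"delta_rot":[0,0,0],"xyz":[0,0,-0.06],"fingers":-0.2},{"delta_rot":[0,0,0],"xyz":[0,0,-0.1],"fingers":-0.2},{"delta_rot":[0,0,0],"xyz":[0,0,-0.15],"fingers":-0.2},{"delta_rot":[0,0,0],"xyz":[0,0.02,-0.2],"fingers":1},{"delta_rot":[0,0,0],"xyz":[0,0.04,-0.25],"fingers":1},{"delta_rot":[0,0,0],"xyz":[0,0.06,-0.3],"fingers":1}]'; python3 -c "
from h import *
go([.6004,.0495,.30],177)
c=rd('scene');cv2.imwrite('pics/z5.png',np.hstack([cv2.resize(c['img'][190:280,257:347],(400,400),interpolation=cv2.INTER_CUBIC),cv2.resize(c['img'][280:350,300:370],(400,400))])[:,:,::-1])"
```

```text
t: 11.2
eef_pos: [0.4504, -0.2612, 0.0093]
tool_rot: [0.0, 0.025, 1.0, -0.0]
contact_force: [0.9, -0.2, -1.5]
gripper_width: 0.218
grasp_force: 59.1
t: 12.2
eef_pos: [0.4522, -0.2055, 0.3]
tool_rot: [0.0, 0.026, 1.0, 0.0]
contact_force: [1.1, 0.7, 0.9]
gripper_width: 0.091
grasp_force: 0.0
rot [0.   0.02 0.04] xyz [-0.1348  0.2623  0.    ] t 12.2 at [ 0.4522 -0.2055  0.3   ] F [1.1 0.7 0.9] w 0.091 q [-0.26  0.11  0.62  1.92 -0.07  1.13  1.91]
```

View pics/z5.png

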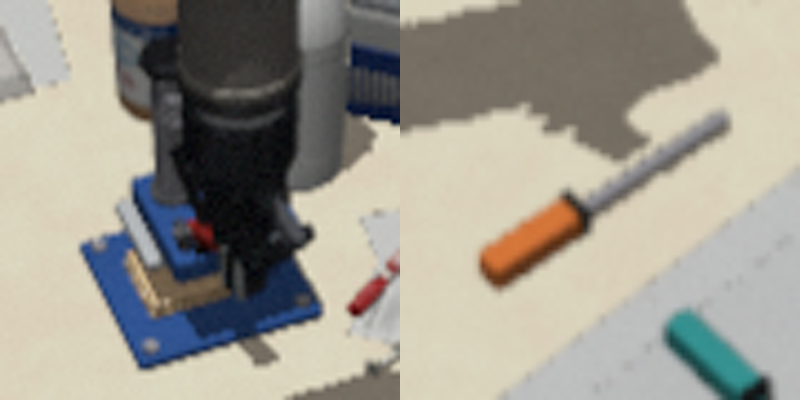

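```bash
python3 -m crank '[{"delta_rot":[0,0,0],"xyz":[-0.02,0.03,0],"fingers":1},{"delta_rot":[0,0,0],"xyz":[-0.04,0.07,0],"fingers":1},{"delta_rot":[0,0,0],"xyz":[-0.06,0.11,0],"fingers":1},{"delta_rot":[0,0,0],"xyz":[-0.08,0.15,0],"fingers":1},{"delta_rot":[0,0,0],"xyz":[-0.10,0.19,0],"fingers":1},{"delta_rot":[0,0,0],"xyz":[-0.12,0.23,0],"fingers":1},{"delta_rot":[0,0,0],"xyz":[-0.135,0.262,0],"fingers":1},{"delta_rot":[0,0,0],"xyz":[-0.135,0.262,0],"fingers":1},{"delta_rot":[0,0,0],"xyz":[-0.135,0.262,0],"fingers":1},{"delta_rot":[0,0,0],"xyz":[-0.135,0.262,0.01],"fingers":1}]'; python3 -c "
from h import *
go([.6004,.0495,.272],177)
c=rd('wrist');save(c,'w6.png');print(proj(c,[.6004,.0495,.2665]),proj(c,telemetry.get_obs()['eef_pos']))"
```

```text
t: 13.25
eef_pos: [0.6013, 0.0472, 0.2889]
tool_rot: [0.001, 0.026, 1.0, -0.0]
contact_force: [0.7, -0.1, -0.4]
gripper_width: -0.0
grasp_force: 0.0
rot [ 0.    0.13 -0.02] xyz [0.0011 0.0022 0.0169] t 13.25 at [0.6013 0.0472 0.2889] F [ 0.7 -0.1 -0.4] w -0.0 q [-0.54  0.33  0.46  1.69 -0.16  1.16  1.48]
[[331.39407464 287.72462002]] [[326.5488299  307.25447476]]
```

View pics/w6.png

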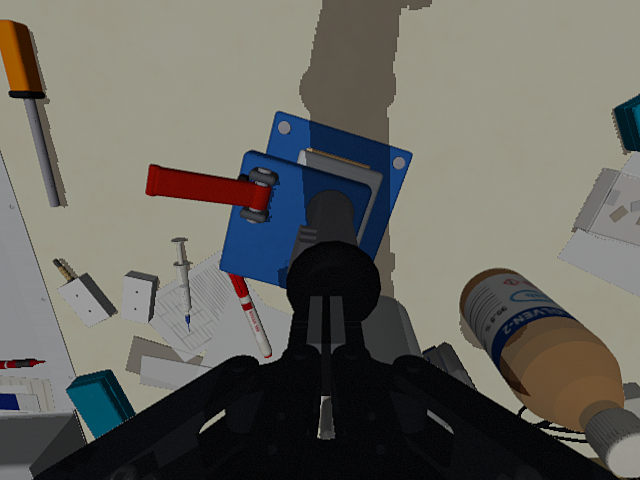

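```bash
python3 -m crank '[{"delta_rot":[0,0,0],"xyz":[0.001,0.002,0.008],"fingers":1},{"delta_rot":[0,0,0],"xyz":[0.001,0.002,0.016],"fingers":1},{"delta_rot":[0,0,0],"xyz":[0.001,0.002,0.02],"fingers":1},{"delta_rot":[0,0,0],"xyz":[0.001,0.002,0.024],"fingers":1},{"delta_rot":[0,0,0],"xyz":[0.001,0.002,0.027],"fingers":1},{"delta_rot":[0,0,0],"xyz":[0.001,0.002,0.03],"fingers":1}]'; python3 -c "
from h import *
go([.6004,.0495,.25],177)"
```

```text
t: 13.9
eef_pos: [0.5996, 0.0505, 0.2583]
tool_rot: [-0.0, 0.026, 1.0, 0.0]
contact_force: [-3.2, -1.0, 5.7]
gripper_width: -0.002
grasp_force: 2.9
rot [ 0.   -0.04  0.07] xyz [-0.0008 -0.0009  0.0083] t 13.9 at [0.5996 0.0505 0.2583] F [-3.2 -1.   5.7] w -0.002 q [-0.54  0.35  0.45  1.73 -0.17  1.1   1.49]
```

```bash
python3 -m crank '[{"delta_rot":[0,0,0],"xyz":[0,0,0.0015],"fingers":1},{"delta_rot":[0,0,0],"xyz":[0,0,0.003],"fingers":1},{"delta_rot":[0,0,0],"xyz":[0,0,0.004],"fingers":1}]'; python3 -m crank '[{"delta_rot":[0,0,0],"xyz":[0,0,0.0015],"fingers":1},{"delta_rot":[0,0,0],"xyz":[0,0,0.003],"fingers":1},{"delta_rot":[0,0,0],"xyz":[0,0,0.003],"fingers":1}]'
```

```text
t: 14.2
eef_pos: [0.5996, 0.0505, 0.2543]
tool_rot: [-0.0, 0.026, 1.0, 0.0]
contact_force: [-2.9, -1.4, 5.5]
gripper_width: 0.0
grasp_force: 2.7
t: 14.5
eef_pos: [0.5996, 0.0504, 0.2511]
tool_rot: [-0.0, 0.026, 1.0, -0.0]
contact_force: [-2.1, -0.6, 4.4]
gripper_width: 0.004
grasp_force: 2.0
```

Plate is now about 54 mm up. Continuing in small steps and watching the force.

```bash
python3 -m crank '[{"delta_rot":[0,0,0],"xyz":[0,0,0.001],"fingers":1},{"delta_rot":[0,0,0],"xyz":[0,0,0.002],"fingers":1},{"delta_rot":[0,0,0],"xyz":[0,0,0.002],"fingers":1}]'|grep -E "eef|contact"; python3 -m crank '[{"delta_rot":[0,0,0],"xyz":[0,0,0.001],"fingers":1},{"delta_rot":[0,0,0],"xyz":[0,0,0.002],"fingers":1},{"delta_rot":[0,0,0],"xyz":[0,0,0.002],"fingers":1}]'|grep -E "eef|contact"
```

```text
eef_pos: [0.5996, 0.0505, 0.2491]
contact_force: [-3.6, -1.2, 4.7]
eef_pos: [0.5996, 0.0505, 0.247]
contact_force: [-3.2, -2.1, 4.9]
```

```bash
python3 -c "
from h import *
o=telemetry.get_obs();print(o['contact_force'],o['eef_pos'])"
```

```text
[-3.17060855 -2.10136055  4.92393506] [0.59962833 0.05051367 0.24698819]
```

```bash
python3 -m crank '[{"delta_rot":[0,0,0],"xyz":[0,0,0.001],"fingers":1},{"delta_rot":[0,0,0],"xyz":[0,0,0.002],"fingers":1},{"delta_rot":[0,0,0],"xyz":[0,0,0.002],"fingers":1}]'|grep -E "eef|contact"; python3 -m crank '[{"delta_rot":[0,0,0],"xyz":[0,0,0.001],"fingers":1},{"delta_rot":[0,0,0],"xyz":[0,0,0.0015],"fingers":1},{"delta_rot":[0,0,0],"xyz":[0,0,0.0015],"fingers":1}]'|grep -E "eef|contact"
```

```text
eef_pos: [0.5998, 0.0506, 0.245]
contact_force: [-1.7, -2.3, 2.4]
eef_pos: [0.5999, 0.0507, 0.2436]
contact_force: [-3.3, -1.1, 4.4]
```

```bash
python3 -m crank '[{"delta_rot":[0,0,0],"xyz":[0,0,0.001],"fingers":1},{"delta_rot":[0,0,0],"xyz":[0,0,0.002],"fingers":1},{"delta_rot":[0,0,0],"xyz":[0,0,0.002],"fingers":1}]'|grep -E "eef|contact"; python3 -m crank '[{"delta_rot":[0,0,0],"xyz":[0,0,0.001],"fingers":1},{"delta_rot":[0,0,0],"xyz":[0,0,0.0015],"fingers":1},{"delta_rot":[0,0,0],"xyz":[0,0,0.0015],"fingers":1}]'|grep -E "eef|contact"
```

```text
eef_pos: [0.6, 0.0507, 0.2415]
contact_force: [-2.5, -1.6, 3.9]
eef_pos: [0.6, 0.0508, 0.2401]
contact_force: [-2.6, -1.8, 4.7]
```

```bash
python3 -m crank '[{"delta_rot":[0,0,0],"xyz":[0,0,0.001],"fingers":1},{"delta_rot":[0,0,0],"xyz":[0,0,0.002],"fingers":1},{"delta_rot":[0,0,0],"xyz":[0,0,0.002],"fingers":1}]'|grep -E "eef|contact"; python3 -m crank '[{"delta_rot":[0,0,0],"xyz":[0,0,0.001],"fingers":1},{"delta_rot":[0,0,0],"xyz":[0,0,0.0015],"fingers":1},{"delta_rot":[0,0,0],"xyz":[0,0,0.0015],"fingers":1}]'|grep -E "eef|contact"
```

```text
eef_pos: [0.6001, 0.0508, 0.238]
contact_force: [-2.2, -2.9, 3.4]
eef_pos: [0.6001, 0.0508, 0.2366]
contact_force: [-1.6, -1.5, 5.4]
```

```bash
python3 -m crank '[{"delta_rot":[0,0,0],"xyz":[0,0,0.001],"fingers":1},{"delta_rot":[0,0,0],"xyz":[0,0,0.0015],"fingers":1},{"delta_rot":[0,0,0],"xyz":[0,0,0.0015],"fingers":1}]'|grep -E "eef|contact"; python3 -m crank '[{"delta_rot":[0,0,0],"xyz":[0,0,0.001],"fingers":1},{"delta_rot":[0,0,0],"xyz":[0,0,0.0015],"fingers":1},{"delta_rot":[0,0,0],"xyz":[0,0,0.0015],"fingers":1}]'|grep -E "eef|contact"
python3 -c "
from h import *
c=rd('scene');cv2.imwrite('pics/z7.png',cv2.resize(c['img'][195:280,257:342],(510,510),interpolation=cv2.INTER_CUBIC)[:,:,::-1])"
```

```text
eef_pos: [0.6001, 0.0508, 0.2351]
contact_force: [-2.4, -2.8, 4.9]
eef_pos: [0.6001, 0.0508, 0.2336]
contact_force: [-2.1, -2.2, 4.2]
```

View pics/z7.png

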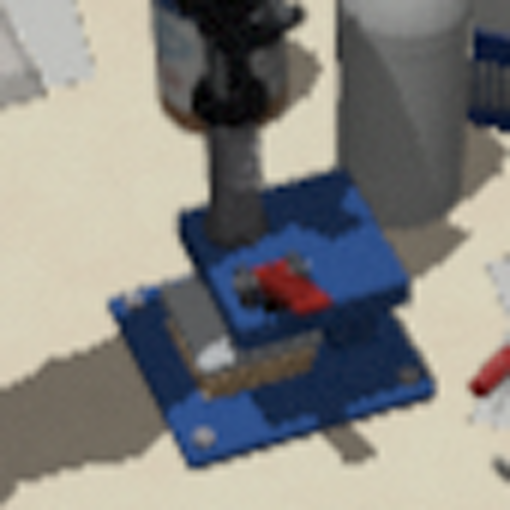

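The plate is nearly on the stack, with the pawl still back at (290,285). Continuing in 1 mm steps.

```bash
python3 -m crank '[{"delta_rot":[0,0,0],"xyz":[0,0,0.0005],"fingers":1},{"delta_rot":[0,0,0],"xyz":[0,0,0.001],"fingers":1},{"delta_rot":[0,0,0],"xyz":[0,0,0.001],"fingers":1}]'|grep -E "eef|contact"; python3 -m crank '[{"delta_rot":[0,0,0],"xyz":[0,0,0.0005],"fingers":1},{"delta_rot":[0,0,0],"xyz":[0,0,0.001],"fingers":1},{"delta_rot":[0,0,0],"xyz":[0,0,0.001],"fingers":1}]'|grep -E "eef|contact"
```

```text
eef_pos: [0.6, 0.0508, 0.2326]
contact_force: [-2.2, -2.8, 4.9]
eef_pos: [0.6001, 0.0508, 0.2316]
contact_force: [-2.0, -2.9, 4.6]
```

```bash
python3 -c "
from h import *
print(telemetry.get_obs()['contact_force'])"
```

```text
[-2.00466277 -2.89297224  4.63711809]
```

```bash
python3 -m crank '[{"delta_rot":[0,0,0],"xyz":[0,0,0.0005],"fingers":1},{"delta_rot":[0,0,0],"xyz":[0,0,0.001],"fingers":1},{"delta_rot":[0,0,0],"xyz":[0,0,0.001],"fingers":1}]'|grep -E "eef|contact"; python3 -m crank '[{"delta_rot":[0,0,0],"xyz":[0,0,0.0005],"fingers":1},{"delta_rot":[0,0,0],"xyz":[0,0,0.001],"fingers":1},{"delta_rot":[0,0,0],"xyz":[0,0,0.001],"fingers":1}]'|grep -E "eef|contact"
```

```text
eef_pos: [0.6, 0.0508, 0.2306]
contact_force: [-2.3, -2.8, 5.0]
eef_pos: [0.6001, 0.0508, 0.2296]
contact_force: [-2.2, -2.1, 5.3]
```

```bash
python3 -m crank '[{"delta_rot":[0,0,0],"xyz":[0,0,0.0005],"fingers":1},{"delta_rot":[0,0,0],"xyz":[0,0,0.001],"fingers":1},{"delta_rot":[0,0,0],"xyz":[0,0,0.001],"fingers":1}]'|grep -E "eef|contact"; python3 -m crank '[{"delta_rot":[0,0,0],"xyz":[0,0,0.0005],"fingers":1},{"delta_rot":[0,0,0],"xyz":[0,0,0.001],"fingers":1},{"delta_rot":[0,0,0],"xyz":[0,0,0.001],"fingers":1}]'|grep -E "eef|contact"
```

```text
eef_pos: [0.6001, 0.0508, 0.2286]
contact_force: [-2.6, -3.3, 4.2]
eef_pos: [0.6001, 0.0508, 0.2276]
contact_force: [-2.3, -4.7, 5.8]
```

```bash
python3 -m crank '[{"delta_rot":[0,0,0],"xyz":[0,0,0.0005],"fingers":1},{"delta_rot":[0,0,0],"xyz":[0,0,0.001],"fingers":1},{"delta_rot":[0,0,0],"xyz":[0,0,0.001],"fingers":1}]'|grep -E "eef|contact"; python3 -m crank '[{"delta_rot":[0,0,0],"xyz":[0,0,0.0005],"fingers":1},{"delta_rot":[0,0,0],"xyz":[0,0,0.001],"fingers":1},{"delta_rot":[0,0,0],"xyz":[0,0,0.001],"fingers":1}]'|grep -E "eef|contact"
```

```text
eef_pos: [0.6001, 0.0508, 0.2266]
contact_force: [-2.6, -2.9, 5.2]
eef_pos: [0.6001, 0.0508, 0.2265]
contact_force: [-5.5, -4.2, 11.7]
```

Resistance is rising, so the plate is on the stack. I'll press slightly more and hold.

```bash
python3 -m crank '[{"delta_rot":[0,0,0],"xyz":[0,0,0.0003],"fingers":1},{"delta_rot":[0,0,0],"xyz":[0,0,0.0006],"fingers":1},{"delta_rot":[0,0,0],"xyz":[0,0,0.0006],"fingers":1},{"delta_rot":[0,0,0],"xyz":[0,0,0.0006],"fingers":1}]'|grep -E "eef|contact"
```

```text
eef_pos: [0.6002, 0.0508, 0.2265]
contact_force: [-6.9, -3.0, 15.1]
```

```bash
python3 -m crank '[{"delta_rot":[0,0,0],"xyz":[0,0,-0.005],"fingers":1},{"delta_rot":[0,0,0],"xyz":[0,0,-0.02],"fingers":1},{"delta_rot":[0,0,0],"xyz":[0,0,-0.05],"fingers":1},{"delta_rot":[0,0,0],"xyz":[0,0,-0.08],"fingers":1},{"delta_rot":[0,0,0],"xyz":[0,0,-0.1],"fingers":1},{"delta_rot":[0,0,0],"xyz":[0,0,-0.1],"fingers":1},{"delta_rot":[0,0,0],"xyz":[0,0,-0.1],"fingers":1},{"delta_rot":[0,0,0],"xyz":[0,0,-0.1],"fingers":1}]'; python3 -c "
from station import job
print(job.hand_in())"
```

```text
t: 21.15
eef_pos: [0.5994, 0.0514, 0.3239]
tool_rot: [-0.001, 0.025, 1.0, -0.0]
contact_force: [-0.2, -0.0, 0.1]
gripper_width: 0.003
grasp_force: 0.0
the job is handed in; nothing more can be done
None
```

I handed the job in at about 21 s, but no verdict came back: the pawl is flicked back on its stop, the plate rests on the stack (pushed with about 15 N at the knob), and the bar lies flat on the bench near its starting place.

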